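# Cover the swab pots with the cups kept behind the containers

### The job

Set both tall white containers aside, standing in the shallow steel tray. Then take the two mouth-down steel cups from behind where they stood and, still mouth-down, stand each squarely rim on rim on the open pot of its own size. Last, put each tall container back upright in the spot where it stood at the start; leave the pots where they are, tip nothing over, and do not shift the small white carton with the blue band.

Things in the scene. Friction and masses are not known exactly. Their poses are not given: they have to be found in the camera images.
- bay: Fixed blue tray, 210 (x) by 190 (y) mm: floor 5 mm, walls 5 mm thick and 45 mm high on both sides, at the +x end and along the middle (y = 0); -x end open. Two lanes, 87 mm wide, centred at y = +-46 mm; each starts with a tall container at x = -50 and a mouth-down cup behind it at x = +20. Fingers fit before and behind a cup (along x), not beside it. Origin: centre of underside. Turned up to 0.2 rad.
- tray: Fixed shallow stainless steel tray, empty, 250 (x) by 140 (y) mm, floor 3 mm thick, rim 14 mm high and 3 mm thick. The side area for the containers, room for both along its x. Origin: centre of the underside; z up. It lies to the left or right of the blue tray.
- jar: Loose tall round white container, 58 mm diameter, 137 mm high to the solid top (a thin grey disc on it is 2.5 mm more), straight sides, 0.2 kg. Origin: centre of the underside; z up. Starts upright at the front of either lane.
- canister: Loose tall square white container, 56 by 56 mm (sides along its x and y), 127 mm high (a thin grey plate on top is 2.5 mm more), straight sides, 0.25 kg. Origin: centre of the underside; z up. Starts upright at the front of the other lane, turned up to 0.12 rad against the blue tray.
- cover_large: Loose large steel cup, mouth-down, 52 mm high: round straight body 54 mm in diameter, and at the bottom round the mouth a flat flange 68 mm in diameter and 4 mm thick, mouth opening 50 mm. Origin: centre of the mouth, in the rim's plane, i.e. the underside as it stands; z up. Starts at the back of either lane.
- cover_small: Loose small steel cup, mouth-down, 46 mm high: round straight body 38 mm in diameter, flange round the mouth at the bottom 50 mm in diameter and 4 mm thick, mouth opening 34 mm. Origin: centre of the mouth, i.e. the underside as it stands; z up. Starts at the back of the other lane.
- pot_large: Loose large open steel pot standing mouth-up on a green mat (4 mm thick) on the other side of the blue tray from the steel tray: 52 mm high, body 54 mm, flat flange round the mouth at the top 68 mm in diameter. Origin: centre of the underside; z up. The large cup goes rim on rim on it.
- pot_small: Loose small open steel pot standing mouth-up on the same green mat, about 120 mm from the large one: 46 mm high, body 38 mm, flange at the top 50 mm in diameter. Origin: centre of the underside; z up. The small cup goes rim on rim on it.
- swab_box: Bystander: small loose white carton with a blue band, 65 (x) by 95 (y) by 35 mm high, lying beyond the blue tray to the left. Origin: centre of the underside. Leave alone.
Things that resemble listed ones, but are neither listed nor needed, are in the scene too. What is shaped like the cover_small but orange is not meant.

How it is judged:
On the way, in this order (a step that is already met when the one before it is completed fails the run):
1. both tall containers stand upright, released, in the steel tray at the same time (x of jar in the frame of tray between -0.1 and 0.1 m and y of jar in the frame of tray between -0.05 and 0.05 m and z of jar in the frame of tray between -0.01 and 0.012 m and angle between each of jar, canister's own z axis and vertical below 0.12 rad and linear speed of each of jar, canister below 0.02 m/s and contact force between the fingers and jar below 0.3 N and x of canister in the frame of tray between -0.1 and 0.1 m and y of canister in the frame of tray between -0.05 and 0.05 m and z of canister in the frame of tray between -0.01 and 0.012 m and contact force between the fingers and canister below 0.3 N), for 0.2 s.
2. each steel cup stands released, mouth-down, rim on rim on the pot of its own size, while both containers are still in the steel tray (all of step 1 and horizontal distance between cover_large and pot_large below 0.008 m and z of cover_large in the frame of pot_large between 0.046 and 0.058 m and angle between each of cover_large, pot_large, cover_small, pot_small's own z axis and vertical below 0.1 rad and linear speed of each of cover_large, cover_small below 0.02 m/s and contact force between the fingers and cover_large below 0.3 N and horizontal distance between cover_small and pot_small below 0.008 m and z of cover_small in the frame of pot_small between 0.04 and 0.052 m and contact force between the fingers and cover_small below 0.3 N), for 0.2 s.
At the end, for the whole second after the job is handed in: Each cup is mouth-down on the pot of its size, axes within 8 mm, rim resting on rim (within 6 mm in height), both upright within 0.1 rad and at rest, pots within 30 mm of where they stood; jar and canister are each within 15 mm of where they stood at the start, upright within 0.1 rad and at rest (horizontal distance between cover_large and pot_large below 0.008 m and z of cover_large in the frame of pot_large between 0.046 and 0.058 m and angle between each of cover_large, pot_large, cover_small, pot_small, jar, canister's own z axis and vertical below 0.1 rad and linear speed of each of cover_large, cover_small, jar, canister below 0.02 m/s and contact force between the fingers and cover_large below 0.3 N and horizontal distance between cover_small and pot_small below 0.008 m and z of cover_small in the frame of pot_small between 0.04 and 0.052 m and contact force between the fingers and cover_small below 0.3 N and distance of each of jar, canister from where it was at the start of the episode below 0.015 m and distance of each of pot_large, pot_small from where it was at the start of the episode below 0.03 m); the robot touches nothing.
It fails at once if a container, cup or pot is tipped over (more than 0.6 rad) (angle between any of jar, canister, cover_large, cover_small, pot_large, pot_small's own z axis and vertical above 0.6 rad).
It fails at once if the small white carton with the blue band is shifted by more than 30 mm (distance of swab_box from where it was at the start of the episode above 0.03 m).
It also fails if it takes over 128 s, if anything falls off the work surface, if the arm or the gripper's body presses on something with over 40 N, if the wrist force passes 120 N, or if a joint passes its speed limit or range.

### The arm

A 7-joint arm with a two-finger parallel gripper is mounted at the origin on the work surface. World frame = base frame: x ahead of the robot, y to its left, z up, the work surface at z = 0. Lengths are in m, angles in rad, forces in N, time in s.
With the tool pointing down it reaches from about 0.35 to 0.775 m from the base axis. Payload 3.1 kg.
Tool frame: the origin (TCP) lies on the front face of the gripper's body, between the roots of the fingers; the fingertips stand 73 mm ahead of it and the grasp point (between the pads) lies 54 mm ahead of it; z points along the fingers, y is the line along which they close (so a half turn about z gives the same grasp; the last joint's range is limited). The gripper opens to 85 mm and grips with 20 to 120 N. Pads are 22 mm wide; open, the fingers measure 114 mm over their backs; the gripper's body (76 mm by 85 mm) begins 54 mm behind the grasp point. The pads swing forward as they close: fully open they stand 13 mm farther back than shut.
Start: joints at [1.223, 0.311, 0.014, 1.512, -0.004, 1.319, -0.027], TCP at [0.166, -0.524, 0.304] pointing down, gripper open.
Joint ranges: [-2.7, 2.7], [-0.3, 1.91], [-1.27, 1.3], [0.12, 2.57], [-1.44, 4.58], [0.2, 2.03], [-3.05, 3.05]. Speed limits (rad/s): [2.79, 2.79, 3.14, 3.14, 3.14, 3.14, 3.14].

### API

Orientations are given as a unit quaternion [w, x, y, z].
In Python, from bench import manip gives the robot as it stands.
- The arm moves only by the shell command python3 -m inch 'ROWS'. ROWS is text: rows parted by semicolons, each of 5 numbers parted by spaces: the shift along the tool's x, y, z in cm, then the turn about the tool's z in rad, then the finger opening in cm, from 0 to 8.54. A call has exactly 5 rows; each row shifts and turns the commanded pose from where the row before left it, along the tool's axes as they then stand; what a row does not reach is not made up. A row lasts 1/12 s, in which the tool goes at most 41.7 mm and 7.16 degrees, less where a joint would pass 70% of its speed; a pose out of reach is approached as far as the arm can. A call is refused whole if a number of a shift passes 4.17 or a number of a turn 0.125, either way. A call with a gripper value outside its range is refused whole. The fingers move at their own pace and stop on an object; the grip force is fixed at half the most. Time passes only in rows, so rows that do not move let the fingers close, or fill a call up. It gives the time, the measured TCP pose, the force, the opening and the grip force at its end, in the units of the state.
- manip.get_obs(): the state, without advancing time (a new reading comes with each control period).
- manip.grab_frame(name): name is "scene" or "top"; returns a dict with "frame" (480x640x3 uint8, blue, green, red), "range_z" (480x640 float32, m along the optical axis (not along the pixel's ray), 0 where there is no reading), "intrinsics" (3x3 intrinsics, pixels), "origin" and "rotation" of the camera in the world. Camera axes: x right, y down, z forward; pixel columns grow to the right and rows downward; lengths in m; the calibration is good to about 2 mm. A picture is of the moment at which its call begins.
- manip.sign_off(): hands the job in; it is judged then, once.
The state is a dict: "time_s": time; "joints": joint angles; "qd": joint speeds; "joint_efforts": joint torques, N m; "eef_pos": TCP position; "tool_rot": TCP orientation; "wrist_force": force on the tool from outside, world axes, zero at the start; "torque": the same for the moment, N m; "gripper_width": finger opening in m; "grasp_force": force on a finger pad.
Only numpy, scipy, OpenCV 4.12 (cv2) and the standard library are available. Lean on these libraries where they do the work, as an engineer would, in place of code of your own. Each camera call takes 0.05 s, during which the arm holds its last target. There are 200 camera calls.

## Working session

There is one attempt and no reset: what is moved stays moved. The work goes in short steps, Python scripts to look and compute and a shell command to move; the robot and the scene stay as the last step left them, time stands still between calls to the robot, and variables do not carry over. Pictures are saved under pics/ and viewed, at most 14 in all, crops included, and the job is handed in when it is done.

```bash
mkdir -p pics; ls; cat > h.py <<'E'
import numpy as np,cv2
from bench import manip
def grab(n):
    f=manip.grab_frame(n); return f
def cloud(f):
    K=np.array(f["intrinsics"]);z=f["range_z"];v,u=np.mgrid[:480,:640]
    P=np.stack([(u-K[0,2])/K[0,0]*z,(v-K[1,2])/K[1,1]*z,z],-1)
    W=P@np.array(f["rotation"]).T+np.array(f["origin"]); W[z==0]=np.nan
    return W
E
python3 - <<'E'
from h import *
o=manip.get_obs();print(o)
for n in("scene","top"):
    f=grab(n);cv2.imwrite(f"pics/{n}0.png",f["frame"]);np.savez(f"{n}0.npz",**f)
    print(n,f["origin"],np.array(f["rotation"]).round(3).tolist(),np.array(f["intrinsics"]).tolist())
E
```

```text
pics
{'time_s': 0.0, 'joints': array([ 1.22333772,  0.31173208,  0.01402019,  1.51305205, -0.00437447,
        1.31914934, -0.02714491]), 'qd': array([ 1.21226329e-03, -8.71836366e-05,  2.13091943e-04,  1.14411675e-04,
        1.20186041e-03,  7.18865855e-04, -5.60317706e-04]), 'joint_efforts': array([-5.53752889e-04, -3.79918492e+01,  1.45657989e-01, -2.30593139e+01,
        1.22668681e-02,  1.37141478e-02,  2.08051978e-05]), 'eef_pos': array([ 0.16539412, -0.5239749 ,  0.30281942]), 'tool_rot': array([-1.13029613e-03,  9.88327557e-01,  1.52339444e-01, -2.39216655e-04]), 'wrist_force': array([ 0.62371034, -0.60363681,  0.79062587]), 'torque': array([ 0.0339697 ,  0.0028877 , -0.00195713]), 'grasp_force': 0.0, 'gripper_width': 0.08522384078201492}
scene [1.14310348 0.11118651 0.55442986] [-0.265, 0.572, 0.711, -0.311] [[457.60540086034115, 0.0, 320.7006863084587], [0.0, 457.60540086034115, 239.7071760729987], [0.0, 0.0, 1.0]]
top [0.3850718  0.0133654  1.34922288] [0.049, -0.695, 0.716, -0.046] [[574.8804378288237, 0.0, 318.3414480873337], [0.0, 574.8804378288237, 243.09318706947843], [0.0, 0.0, 1.0]]
```

View pics/top0.png

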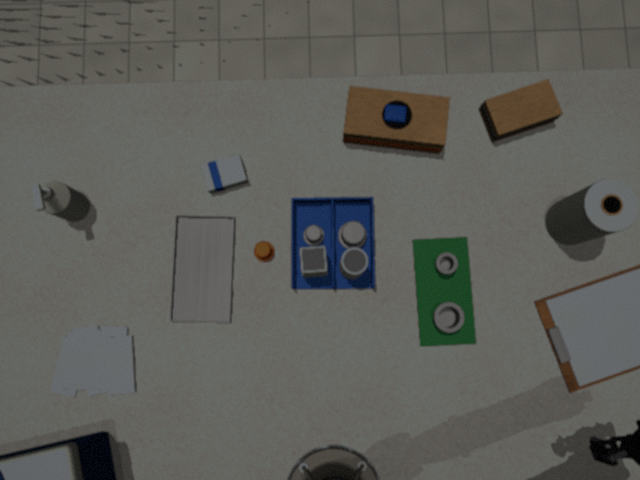

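View pics/scene0.png

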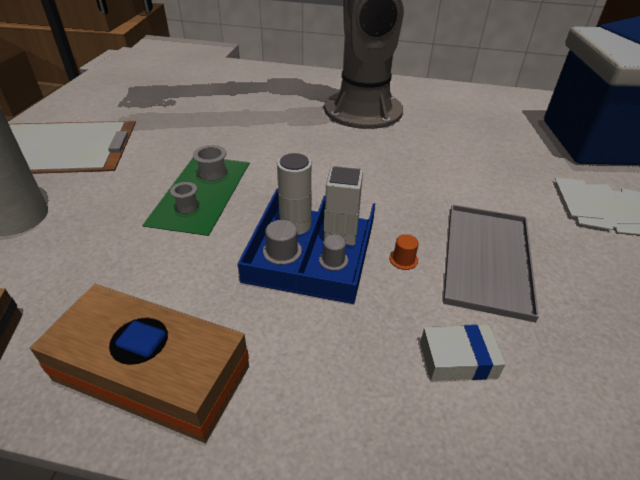

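The top view shows the steel tray at (204,268) on the left. The canister is at (314,262) with the small cup at (314,234) behind it, and the jar is at (354,262) with the large cup at (352,234) behind it. On the mat, the small pot is at (446,264) and the large pot at (449,318). The orange decoy is at (263,250), and the carton is at (228,173).

```bash
cat > m.py <<'E'
from h import *
from scipy.optimize import least_squares
def circ(p):
    r=least_squares(lambda q:np.hypot(p[:,0]-q[0],p[:,1]-q[1])-q[2],[*p.mean(0),.03],loss="soft_l1",f_scale=.001).x;return r.round(4)
def top_blob(W,roi,zlo,zhi):
    u0,u1,v0,v1=roi
    m=np.zeros(W.shape[:2],np.uint8);s=W[v0:v1,u0:u1,2];m[v0:v1,u0:u1]=((s>zlo)&(s<zhi))
    n,l,st,_=cv2.connectedComponentsWithStats(m);k=1+np.argmax(st[1:,4]);M=(l==k)
    c=max(cv2.findContours(M.astype(np.uint8),0,1)[0],key=cv2.contourArea)[:,0]
    P=W[M]; E=W[c[:,1],c[:,0]]
    mr=cv2.minAreaRect((P[:,:2]*1000).astype(np.float32))
    return dict(n=int(M.sum()),z=float(np.median(P[:,2]).round(4)),mean=P[:,:2].mean(0).round(4),circ=circ(E[:,:2]),rect=np.round([*mr[0],*mr[1],mr[2]],1))
E
python3 - <<'E'
from m import *
f=dict(np.load("top0.npz"));W=cloud(f)
R={"can":((295,333,240,280),.115,.14),"jar":((336,373,243,282),.12,.15),
"csmall":((302,326,222,246),.04,.06),"clarge":((336,368,218,248),.047,.066),
"psmall":((430,462,248,280),.042,.06),"plarge":((430,470,298,338),.048,.066)}
for k,(r,a,b) in R.items(): print(k,top_blob(W,r,a,b))
hsv=cv2.cvtColor(f["frame"],cv2.COLOR_BGR2HSV)
m=((hsv[...,0]>105)&(hsv[...,0]<130)&(hsv[...,1]>150));m[:190]=0;m[295:]=0;m[:,:285]=0;m[:,380:]=0
P=W[m];P=P[(P[:,2]>.035)&(P[:,2]<.06)];print("bay",np.round(cv2.minAreaRect((P[:,:2]*1000).astype(np.float32)),1) if 0 else cv2.minAreaRect((P[:,:2]*1000).astype(np.float32)),np.median(P[:,2]))
s=W[205:335,160:245];P=s[(s[...,2]>.008)&(s[...,2]<.03)];print("tray",len(P),cv2.minAreaRect((P[:,:2]*1000).astype(np.float32)),np.percentile(P[:,2],[5,50,95]))
print(np.nanmedian(W[205:335,140:160,2]),np.nanmedian(W[230:300,190:220,2]))
E
```

```text
Traceback (most recent call last):
  File "h.py", line 8, in cloud
    W=P@np.array(f["rotation"]).T+np.array(f["origin"]); W[z==0]=np.nan
      ~^~~~~~~~~~~~~~~~~~~~~~~~~~
ValueError: matmul: Input operand 1 has a mismatch in its core dimension 0, with gufunc signature (n?,k),(k,m?)->(n?,m?) (size 4 is different from 3)
```

```bash
sed -i 's/P@np.array(f\["rotation"\]).T/P@Rotation.from_quat(f["rotation"],scalar_first=True).as_matrix().T/; 1a from scipy.spatial.transform import Rotation' h.py
cat > m1.py <<'E'
from m import *
f=dict(np.load("top0.npz"));W=cloud(f)
R={"can":((295,333,240,280),.115,.14),"jar":((336,373,243,282),.12,.15),
"csmall":((302,326,222,246),.04,.06),"clarge":((336,368,218,248),.047,.066),
"psmall":((430,462,248,280),.042,.06),"plarge":((430,470,298,338),.048,.066)}
for k,(r,a,b) in R.items(): print(k,top_blob(W,r,a,b))
hsv=cv2.cvtColor(f["frame"],cv2.COLOR_BGR2HSV)
m=((hsv[...,0]>105)&(hsv[...,0]<130)&(hsv[...,1]>150));m[:190]=0;m[295:]=0;m[:,:285]=0;m[:,380:]=0
P=W[m];P=P[(P[:,2]>.035)&(P[:,2]<.06)];print("bay",cv2.minAreaRect((P[:,:2]*1000).astype(np.float32)),np.median(P[:,2]))
s=W[205:335,160:245];P=s[(s[...,2]>.008)&(s[...,2]<.03)];print("tray",len(P),cv2.minAreaRect((P[:,:2]*1000).astype(np.float32)),np.percentile(P[:,2],[5,50,95]))
print(np.nanmedian(W[205:335,140:160,2]),np.nanmedian(W[230:300,190:220,2]))
E
python3 m1.py
```

```text
can {'n': 690, 'z': 0.133, 'mean': array([0.5147, 0.0281]), 'circ': array([0.5152, 0.0282, 0.0302]), 'rect': array([515.8,  28.2,  57.1,  55.8,   2.2])}
jar {'n': 593, 'z': 0.1431, 'mean': array([ 0.5074, -0.0584]), 'circ': array([ 0.5082, -0.0587,  0.028 ]), 'rect': array([508.2, -58.5,  55.2,  56.5,  88.9])}
csmall {'n': 213, 'z': 0.05, 'mean': array([0.5849, 0.0272]), 'circ': array([0.5852, 0.0272, 0.0179]), 'rect': array([584.9,  27.1,  35.8,  36.2,  59.5])}
clarge {'n': 431, 'z': 0.0558, 'mean': array([ 0.582, -0.064]), 'circ': array([ 0.5824, -0.0641,  0.0258]), 'rect': array([582.9, -63.7,  50.5,  53.7,  86.8])}
psmall {'n': 231, 'z': 0.0493, 'mean': array([ 0.5068, -0.2742]), 'circ': array([ 0.5069, -0.2738,  0.0237]), 'rect': array([ 506.7, -274. ,   47.8,   48.6,   42.9])}
plarge {'n': 377, 'z': 0.0553, 'mean': array([ 0.3846, -0.2708]), 'circ': array([ 0.385 , -0.2705,  0.0327]), 'rect': array([ 385.1, -270.8,   66.3,   66.4,   24.3])}
bay ((563.7645874023438, -16.408050537109375), (185.9154815673828, 206.80479431152344), 88.76670837402344) 0.04402699162199297
tray 651 ((528.4764404296875, 290.3128662109375), (183.421875, 275.3151550292969), 88.32283020019531) [0.00826219 0.01190421 0.01736399]
-0.0008125147024474755 0.0022221141312481762
```

```bash
python3 -m inch '0 0 0 -.12 8.5;0 0 0 -.12 8.5;0 0 0 -.12 8.5;0 0 0 -.12 8.5;0 0 0 -.12 8.5'
python3 -m inch '0 0 0 -.12 8.5;0 0 0 -.12 8.5;0 0 0 -.12 8.5;0 0 0 -.12 8.5;0 0 0 -.12 8.5'
python3 -m inch '0 0 0 -.065 8.5;0 3 0 0 8.5;0 3 0 0 8.5;0 3 0 0 8.5;0 3 0 0 8.5'
cat >> h.py <<'E'
def ray(f,uv,z):
    uv=np.atleast_2d(uv).astype(float);K=np.array(f["intrinsics"])
    d=np.c_[(uv-K[[0,1],2])/K[0,0],np.ones(len(uv))]@Rotation.from_quat(f["rotation"],scalar_first=True).as_matrix().T
    o=np.array(f["origin"]);return o+d*((z-o[2])/d[:,2])[:,None]
def to(x,y,z,a=np.pi/2):
    o=manip.get_obs();p=o["eef_pos"];R=Rotation.from_quat(o["tool_rot"],scalar_first=True).as_matrix()
    h=np.arctan2(R[1,0],R[0,0])
    print("t",round(o["time_s"],2),"pos",p.round(4),"yaw",h.round(3),"tilt",R[2,2].round(4),"cm in tool",((np.array([x,y,z])-p)@R*100).round(2),"turn",round(h-a,3),"w",round(o["gripper_width"],4),"F",round(o["grasp_force"],1),o["wrist_force"].round(1))
E
python3 - <<'E'
from h import *
f=dict(np.load("top0.npz"))
p=ray(f,[(177,216),(235,217),(231,322),(172,321)],.014);print(p.round(3),p.mean(0))
to(.515,.028,.25);print(manip.get_obs()["joints"].round(2))
E
```

```text
time_s: 0.52
eef_pos: [0.1655, -0.5242, 0.3032]
tool_rot: [-0.001, 0.898, 0.44, 0.0]
wrist_force: [0.8, -0.0, -0.2]
gripper_width: 0.0851
grasp_force: 0.0
time_s: 0.93
eef_pos: [0.1655, -0.5242, 0.3033]
tool_rot: [-0.001, 0.728, 0.686, 0.0]
wrist_force: [0.5, 0.6, -0.0]
gripper_width: 0.0848
grasp_force: 0.0
time_s: 1.35
eef_pos: [0.2865, -0.5242, 0.3033]
tool_rot: [-0.001, 0.707, 0.707, 0.0]
wrist_force: [1.3, -0.4, 0.1]
gripper_width: 0.0851
grasp_force: 0.0
[[0.641 0.348 0.014]
 [0.634 0.211 0.014]
 [0.389 0.222 0.014]
 [0.395 0.358 0.014]] [0.5146396  0.28491769 0.014     ]
t 1.35 pos [ 0.2865 -0.5242  0.3033] yaw 1.57 tilt -1.0 cm in tool [55.23 22.81  5.38] turn -0.001 w 0.0851 F 0.0 [ 1.3 -0.4  0.1]
[ 1.19  0.42 -0.22  1.37  0.09  1.37  0.97]
```

```bash
for i in 1 2 3; do :; done
python3 -m inch '3.7 1.5 0 0 8.5;3.7 1.5 0 0 8.5;3.7 1.5 0 0 8.5;3.7 1.5 0 0 8.5;3.7 1.5 0 0 8.5' >/dev/null
python3 -m inch '3.7 1.5 0 0 8.5;3.7 1.5 0 0 8.5;3.7 1.5 0 0 8.5;3.7 1.5 0 0 8.5;3.7 1.5 0 0 8.5' >/dev/null
python3 -m inch '3.7 1.5 0 0 8.5;3.7 1.5 0 0 8.5;3.7 1.5 0 0 8.5;3.4 1.5 0 0 8.5;3 1.5 0 0 8.5' >/dev/null
python3 -c "
from h import *
to(.5158,.0282,.158)
f=grab('scene');cv2.imwrite('pics/s1.png',f['frame'])"
```

```text
t 2.6 pos [0.5105 0.0234 0.3037] yaw 1.573 tilt -1.0 cm in tool [ 0.48  0.54 14.57] turn 0.002 w 0.0851 F 0.0 [0.2 0.1 1. ]
```

View pics/s1.png

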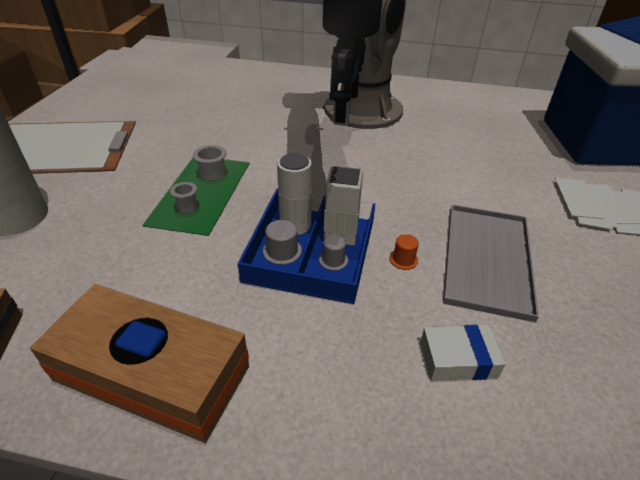

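The scene view shows the gripper at (340,100), directly above the canister at (344,175), and nothing has been disturbed. Next I descend and grip.

```bash
python3 -m inch '.2 .3 3 0 8.5;.25 .25 3 0 8.5;0 0 3 0 8.5;0 0 3 0 8.5;0 0 2.5 0 8.5' >/dev/null
python3 -c "
from h import *
to(.5158,.0282,.158)"
python3 -m inch '0 0 0 0 4;0 0 0 0 4;0 0 0 0 4;0 0 0 0 4;0 0 0 0 4' >/dev/null
python3 -m inch '0 0 0 0 4;0 0 0 0 4;0 0 0 0 4;0 0 0 0 4;0 0 0 0 4' >/dev/null
python3 -c "
from h import *
to(.5158,.0282,.158)"
```

```text
t 3.07 pos [0.5148 0.0246 0.1564] yaw 1.571 tilt -1.0 cm in tool [ 0.36  0.1  -0.16] turn 0.0 w 0.085 F 0.0 [ 1.  -0.4 -0.4]
t 3.9 pos [0.5165 0.025  0.1597] yaw 1.571 tilt -1.0 cm in tool [ 0.32 -0.07  0.17] turn -0.0 w 0.0556 F 63.6 [ 0.2 -0.2  2.9]
```

```bash
python3 -m inch '0 0 -1 0 4;0 0 -2.5 0 4;0 0 -2.5 0 4;0 0 -2.5 0 4;0 0 -1.5 0 4' >/dev/null
python3 -m inch '1.5 .4 0 0 4;2.6 .6 0 0 4;2.6 .6 0 0 4;2.6 .6 0 0 4;2.6 .6 0 0 4' >/dev/null
python3 -m inch '2.6 .6 0 0 4;2.6 .6 0 0 4;2.6 .6 0 0 4;2.6 .6 0 0 4;2 .6 0 0 4' >/dev/null
python3 -m inch '1 .3 0 0 4;.3 0 0 0 4;0 0 0 0 4;0 0 0 0 4;0 0 0 0 4' >/dev/null
python3 -c "
from h import *
to(.575,.280,.159)"
```

```text
t 5.57 pos [0.5775 0.2787 0.2588] yaw 1.568 tilt -1.0 cm in tool [ 0.16 -0.25  9.98] turn -0.003 w 0.056 F 64.0 [-0.2 -0.  -3.1]
```

```bash
python3 -m inch '.1 -.2 2 0 4;0 0 2 0 4;0 0 2 0 4;0 0 2 0 4;0 0 1.2 0 4' >/dev/null
python3 -m inch '0 0 .4 0 4;0 0 .3 0 4;0 0 0 0 4;0 0 0 0 4;0 0 0 0 4' >/dev/null
python3 -c "
from h import *
to(.575,.280,.158)"
```

```text
t 6.4 pos [0.5757 0.2826 0.1614] yaw 1.571 tilt -1.0 cm in tool [-0.26 -0.07  0.34] turn 0.0 w 0.0559 F 63.8 [-0.5  0.2 -3.2]
```

```bash
python3 -m inch '0 0 .1 0 4;0 0 .1 0 4;0 0 0 0 4;0 0 0 0 4;0 0 0 0 4' | grep -E "eef|force"
python3 -m inch '0 0 .1 0 4;0 0 0 0 4;0 0 0 0 4;0 0 0 0 4;0 0 0 0 4' | grep -E "eef|force"
python3 -c "
from h import *
to(.575,.280,.158)"
```

```text
eef_pos: [0.5751, 0.2821, 0.1579]
wrist_force: [0.1, -0.1, -2.7]
grasp_force: 63.8
eef_pos: [0.5751, 0.2822, 0.1577]
wrist_force: [-1.3, -1.5, 5.3]
grasp_force: 64.6
t 7.23 pos [0.5751 0.2822 0.1577] yaw 1.571 tilt -1.0 cm in tool [-0.22 -0.01 -0.03] turn -0.0 w 0.0556 F 64.6 [-1.3 -1.5  5.3]
```

```bash
python3 -m inch '0 0 0 0 8.5;0 0 0 0 8.5;0 0 0 0 8.5;0 0 0 0 8.5;0 0 0 0 8.5' >/dev/null
python3 -m inch '0 0 -2 0 8.5;0 0 -2.5 0 8.5;0 0 -2.5 0 8.5;0 0 -2 0 8.5;0 0 -1 0 8.5' | grep eef
python3 -m inch '-3.4 -.67 0 0 8.5;-3.4 -.67 0 0 8.5;-3.4 -.67 0 0 8.5;-3.4 -.67 0 0 8.5;-3.4 -.67 0 0 8.5' >/dev/null
python3 -m inch '-3.4 -.67 0 0 8.5;-3.4 -.67 0 0 8.5;-3.4 -.67 0 0 8.5;-3.4 -.67 0 0 8.5;-3.4 -.67 0 0 8.5' >/dev/null
python3 -m inch '0 0 0 0 8.5;0 0 0 0 8.5;0 0 0 0 8.5;0 0 0 0 8.5;0 0 0 0 8.5' >/dev/null
python3 -c "
from h import *
to(.508,-.0585,.165)"
```

```text
eef_pos: [0.576, 0.283, 0.2602]
t 9.32 pos [ 0.5083 -0.056   0.2568] yaw 1.574 tilt -1.0 cm in tool [-0.26 -0.03  9.18] turn 0.004 w 0.0851 F 0.0 [ 0.6  0.3 -0.1]
```

```bash
python3 -m inch '-.2 0 2.5 0 8.5;0 0 2.5 0 8.5;0 0 2.5 0 8.5;0 0 1.2 0 8.5;0 0 .3 0 8.5' |grep eef
python3 -m inch '0 0 0 0 4;0 0 0 0 4;0 0 0 0 4;0 0 0 0 4;0 0 0 0 4' >/dev/null
python3 -m inch '0 0 0 0 4;0 0 0 0 4;0 0 0 0 4;0 0 0 0 4;0 0 0 0 4' >/dev/null
python3 -c "
from h import *
to(.455,.287,.165)"
python3 -m inch '0 0 -1 0 4;0 0 -2.5 0 4;0 0 -2.5 0 4;0 0 -2.5 0 4;0 0 -1.5 0 4' >/dev/null
python3 -c "
from h import *
to(.455,.287,.165)"
```

```text
eef_pos: [0.5063, -0.0585, 0.1641]
t 10.57 pos [ 0.5095 -0.0597  0.1685] yaw 1.571 tilt -1.0 cm in tool [34.67 -5.45  0.32] turn 0.0 w 0.0568 F 64.3 [1.  1.2 5.9]
t 10.98 pos [ 0.5081 -0.0601  0.2693] yaw 1.571 tilt -1.0 cm in tool [34.72 -5.32 10.4 ] turn -0.0 w 0.057 F 64.3 [ 0.3 -0.7 -1.9]
```

```bash
python3 -m inch '1.5 -.2 0 0 4;3 -.5 0 0 4;3 -.5 0 0 4;3 -.5 0 0 4;3 -.5 0 0 4' >/dev/null
python3 -m inch '3 -.5 0 0 4;3 -.5 0 0 4;3 -.5 0 0 4;3 -.5 0 0 4;3 -.5 0 0 4' >/dev/null
python3 -m inch '3 -.5 0 0 4;2 -.2 0 0 4;.2 0 0 0 4;0 0 0 0 4;0 0 0 0 4' >/dev/null
python3 -m inch '0 0 2 0 4;0 0 2 0 4;0 0 2 0 4;0 0 2 0 4;0 0 1.2 0 4' >/dev/null
python3 -m inch '0 0 .4 0 4;0 0 .2 0 4;0 0 0 0 4;0 0 0 0 4;0 0 0 0 4' >/dev/null
python3 -c "
from h import *
to(.455,.287,.164)"
```

```text
t 13.07 pos [0.4547 0.2775 0.1701] yaw 1.571 tilt -1.0 cm in tool [0.95 0.03 0.61] turn -0.0 w 0.057 F 64.3 [ 0.7 -0.5 -2. ]
```

```bash
python3 -m inch '.5 0 .2 0 4;0 0 .1 0 4;0 0 0 0 4;0 0 0 0 4;0 0 0 0 4' | grep -E "eef|t_force"
python3 -m inch '0 0 .1 0 4;0 0 0 0 4;0 0 0 0 4;0 0 0 0 4;0 0 0 0 4' | grep -E "eef|t_force"
python3 -m inch '0 0 .1 0 4;0 0 0 0 4;0 0 0 0 4;0 0 0 0 4;0 0 0 0 4' | grep -E "eef|t_force"
```

```text
eef_pos: [0.4542, 0.283, 0.1665]
wrist_force: [0.2, 1.8, 1.8]
eef_pos: [0.4542, 0.2833, 0.1664]
wrist_force: [-1.1, 1.6, 6.3]
eef_pos: [0.4543, 0.2835, 0.1664]
wrist_force: [-1.8, 0.1, 12.3]
```

```bash
python3 -m inch '0 0 -.1 0 8.5;0 0 0 0 8.5;0 0 0 0 8.5;0 0 0 0 8.5;0 0 0 0 8.5' >/dev/null
python3 -m inch '0 0 -2 0 8.5;0 0 -2.5 0 8.5;0 0 -2.5 0 8.5;0 0 -2.5 0 8.5;0 0 -1.5 0 8.5' >/dev/null
python3 -m inch '-3.4 .8 0 0 8.5;-3.4 .8 0 0 8.5;-3.4 .8 0 0 8.5;-3 .6 0 0 8.5;0 0 0 0 8.5' >/dev/null
python3 -c "
from m import *
to(.585,.027,.15)
f=grab('top');cv2.imwrite('pics/t1.png',f['frame']);W=cloud(f)
print(top_blob(W,(170,245,200,330),.11,.138))
print(top_blob(W,(170,245,200,330),.1385,.16))
for r,a,b in [((302,326,222,246),.04,.06),((336,368,218,248),.047,.066)]: print(top_blob(W,r,a,b))
"
```

```text
t 15.57 pos [0.4865 0.141  0.274 ] yaw 1.558 tilt -1.0 cm in tool [-11.18  10.    12.47] turn -0.013 w 0.0852 F 0.0 [ 0.7 -0.4 -0.7]
{'n': 346, 'z': 0.1308, 'mean': array([0.5845, 0.2898]), 'circ': array([0.575 , 0.2854, 0.0285]), 'rect': array([574.9, 285.1,  55.7,  58.2,   4.3])}
{'n': 483, 'z': 0.1417, 'mean': array([0.4537, 0.2833]), 'circ': array([0.4542, 0.2836, 0.0262]), 'rect': array([454.2, 283. ,  54.7,  55.5,  42.4])}
{'n': 215, 'z': 0.05, 'mean': array([0.5849, 0.0271]), 'circ': array([0.5851, 0.0271, 0.0179]), 'rect': array([585.4,  27.7,  36.8,  35.6,  41.8])}
{'n': 432, 'z': 0.056, 'mean': array([ 0.582, -0.064]), 'circ': array([ 0.5823, -0.0641,  0.0257]), 'rect': array([583. , -63.8,  50.4,  53.8,  88.4])}
```

View pics/t1.png

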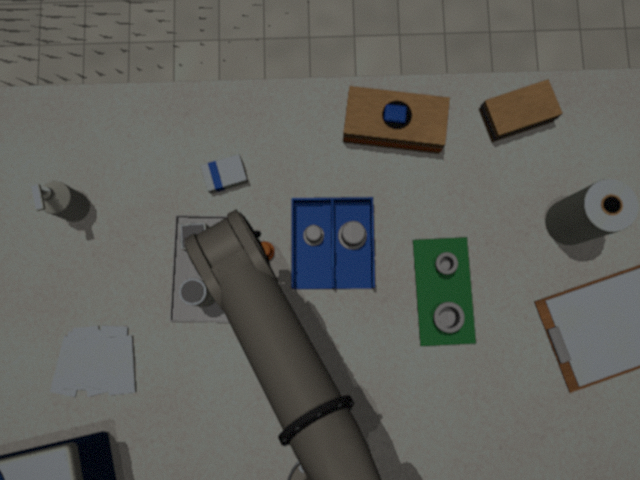

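Both containers stand in the steel tray, the canister at about (195,235) partly under the arm and the jar at (195,292). The cups are still at (314,235) and (352,235). Next is the small cup.

```bash
python3 -m inch '-2.8 2.5 1 .006 8.5;-2.8 2.5 1.2 .006 8.5;-2.8 2.5 2 0 8.5;-2.8 2.5 2 0 8.5;0 0 0 0 8.5' >/dev/null
python3 -m inch '0 0 1 0 8.5;0 0 0 0 8.5;0 0 0 0 8.5;0 0 0 0 8.5;0 0 0 0 8.5' >/dev/null
python3 -c "
from h import *
to(.585,.0271,.093)"
```

```text
t 16.45 pos [0.5821 0.0404 0.2048] yaw 1.562 tilt -1.0 cm in tool [-1.33  0.29 11.18] turn -0.009 w 0.0847 F 0.0 [-0.2  0.4  0.5]
```

```bash
python3 -m inch '-1.3 .3 1 -.01 8.5;0 0 1 0 8.5;0 0 2 0 8.5;0 0 0 0 8.5;0 0 0 0 8.5' >/dev/null
python3 -c "
from h import *
to(.585,.0271,.093)
to(.585,.0271,.093)"
```

```text
t 16.87 pos [0.5839 0.0257 0.1627] yaw 1.569 tilt -1.0 cm in tool [0.14 0.13 6.97] turn -0.001 w 0.0848 F 0.0 [-0.2 -0.7  0.3]
t 16.87 pos [0.5839 0.0257 0.1627] yaw 1.569 tilt -1.0 cm in tool [0.14 0.13 6.97] turn -0.001 w 0.0848 F 0.0 [-0.2 -0.7  0.3]
```

```bash
python3 -m inch '.1 .1 2 0 8.5;0 0 2 0 8.5;0 0 2 0 8.5;0 0 .9 0 8.5;0 0 0 0 8.5' |grep -E "eef|t_force"
python3 -m inch '0 0 0 0 2.5;0 0 0 0 2.5;0 0 0 0 2.5;0 0 0 0 2.5;0 0 0 0 2.5' >/dev/null
python3 -m inch '0 0 0 0 2.5;0 0 0 0 2.5;0 0 0 0 2.5;0 0 0 0 2.5;0 0 0 0 2.5' >/dev/null
python3 -c "
from h import *
to(.585,.0271,.093)"
python3 -m inch '0 0 -1 0 2.5;0 0 -2.5 0 2.5;0 0 -2.5 0 2.5;0 0 -2.5 0 2.5;0 0 -1.5 0 2.5' >/dev/null
python3 -c "
from m import *
to(.5069,-.2739,.14)
f=grab('scene');cv2.imwrite('pics/s2.png',f['frame'][100:340,150:560])"
```

```text
eef_pos: [0.5848, 0.0265, 0.0933]
wrist_force: [0.5, 0.1, -0.5]
t 18.12 pos [0.5873 0.0267 0.0963] yaw 1.569 tilt -1.0 cm in tool [ 0.04 -0.23  0.33] turn -0.002 w 0.0351 F 61.3 [-0.1  0.1  5.8]
t 18.53 pos [0.5867 0.0267 0.1976] yaw 1.569 tilt -1.0 cm in tool [-30.08  -7.94   5.73] turn -0.002 w 0.0355 F 60.6 [-0.  -0.2 -1. ]
```

View pics/s2.png

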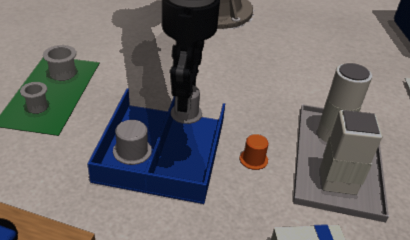

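The small cup is held upright at crop (187,105). I'll carry it to the small pot.

```bash
python3 -m inch '-1.5 -.4 0 0 2.5;-3 -.8 0 0 2.5;-3 -.8 0 0 2.5;-3 -.8 0 0 2.5;-3 -.8 0 0 2.5' >/dev/null
python3 -m inch '-3 -.8 0 0 2.5;-3 -.8 0 0 2.5;-3 -.8 0 0 2.5;-3 -.8 0 0 2.5;-2.5 -.7 0 0 2.5' >/dev/null
python3 -m inch '-1.5 -.2 0 0 2.5;-.3 0 0 0 2.5;0 0 0 0 2.5;0 0 0 0 2.5;0 0 0 0 2.5' >/dev/null
python3 -c "
from h import *
to(.5069,-.2743,.1413)"
```

```text
t 19.83 pos [ 0.5092 -0.2687  0.1946] yaw 1.573 tilt -1.0 cm in tool [-0.57 -0.23  5.33] turn 0.002 w 0.0352 F 60.6 [ 0.5  0.7 -0.9]
```

```bash
python3 -m inch '-.5 -.2 1 0 2.5;0 0 1 0 2.5;0 0 1 0 2.5;0 0 .7 0 2.5;0 0 0 0 2.5' >/dev/null
python3 -m inch '0 0 0 0 2.5;0 0 0 0 2.5;0 0 0 0 2.5;0 0 0 0 2.5;0 0 0 0 2.5' >/dev/null
python3 -c "
from h import *
to(.5069,-.2743,.1413)
f=grab('scene');cv2.imwrite('pics/s3.png',cv2.resize(f['frame'][60:260,100:300],None,fx=3,fy=3))
f=grab('top');cv2.imwrite('pics/t3.png',cv2.resize(f['frame'][200:360,370:520],None,fx=3,fy=3))"
```

```text
t 20.67 pos [ 0.5068 -0.2765  0.1582] yaw 1.569 tilt -1.0 cm in tool [0.22 0.01 1.69] turn -0.002 w 0.0353 F 60.6 [-0.5 -0.3 -0.5]
```

View pics/s3.png

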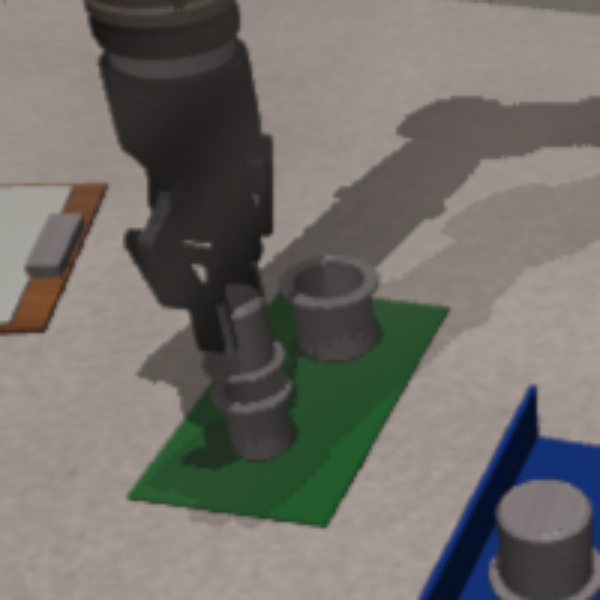

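The scene view shows the small cup's flange at crop (245,358), just above the small pot's rim at (253,390). It's about 2 mm short in +y, so I correct that and lower it.

```bash
python3 -m inch '.2 0 .5 0 2.5;0 0 .4 0 2.5;0 0 .3 0 2.5;0 0 0 0 2.5;0 0 0 0 2.5' | grep -E "eef|t_force"
python3 -m inch '0 0 .2 0 2.5;0 0 0 0 2.5;0 0 0 0 2.5;0 0 0 0 2.5;0 0 0 0 2.5' | grep -E "eef|t_force"
python3 -m inch '0 0 .1 0 2.5;0 0 0 0 2.5;0 0 0 0 2.5;0 0 0 0 2.5;0 0 0 0 2.5' | grep -E "eef|t_force"
```

```text
eef_pos: [0.5062, -0.2744, 0.1452]
wrist_force: [-0.1, -0.4, -0.7]
eef_pos: [0.5066, -0.2745, 0.1438]
wrist_force: [-0.5, 0.1, -0.9]
eef_pos: [0.5065, -0.2744, 0.1427]
wrist_force: [-0.4, 0.1, -0.9]
```

```bash
python3 -m inch '0 0 .1 0 2.5;0 0 0 0 2.5;0 0 0 0 2.5;0 0 0 0 2.5;0 0 0 0 2.5' | grep -E "eef|t_force"
python3 -m inch '0 0 .1 0 2.5;0 0 0 0 2.5;0 0 0 0 2.5;0 0 0 0 2.5;0 0 0 0 2.5' | grep -E "eef|t_force"
```

```text
eef_pos: [0.5065, -0.2745, 0.1417]
wrist_force: [0.6, 0.1, -0.7]
eef_pos: [0.5067, -0.2745, 0.1413]
wrist_force: [-1.2, 0.2, 5.6]
```

```bash
python3 -m inch '0 0 0 0 4.5;0 0 0 0 4.5;0 0 0 0 5.5;0 0 0 0 6.5;0 0 0 0 7.5' | grep -E "eef|t_force"
python3 -m inch '0 0 0 0 8.5;0 0 0 0 8.5;0 0 -1 0 8.5;0 0 -2 0 8.5;0 0 -2 0 8.5' | grep -E "eef|t_force"
python3 -m inch '0 0 -2 0 8.5;0 0 -1 0 8.5;2 0 0 0 8.5;3.5 .5 0 0 8.5;3.5 .5 0 0 8.5' >/dev/null
python3 -m inch '3.5 1.5 0 0 8.5;3.5 1.5 0 0 8.5;2.5 1.5 0 0 8.5;2 1 0 0 8.5;0 0 0 0 8.5' >/dev/null
python3 -c "
from m import *
to(.5826,-.064,.1)
f=grab('top');W=cloud(f);print(top_blob(W,(425,470,245,282),.08,.11));print(top_blob(W,(430,470,298,338),.048,.066))
g=f['frame'][220:350,390:520];
f=grab('scene');h=f['frame'][110:240,130:260];cv2.imwrite('pics/s4.png',cv2.resize(np.hstack([g,h]),None,fx=3,fy=3))"
```

```text
eef_pos: [0.5064, -0.2744, 0.1403]
wrist_force: [0.5, 0.1, 0.2]
eef_pos: [0.506, -0.2742, 0.1912]
wrist_force: [-0.7, 0.3, 0.2]
t 24.52 pos [ 0.5735 -0.0617  0.2214] yaw 1.579 tilt -1.0 cm in tool [-0.3   0.87 12.14] turn 0.008 w 0.0856 F 0.0 [-0.3  1.4  0.4]
{'n': 248, 'z': 0.095, 'mean': array([ 0.5031, -0.272 ]), 'circ': array([ 0.5035, -0.273 ,  0.0179]), 'rect': array([ 503.8, -273.2,   36.9,   36.1,    3.7])}
{'n': 373, 'z': 0.0554, 'mean': array([ 0.3848, -0.2716]), 'circ': array([ 0.385 , -0.2707,  0.0326]), 'rect': array([ 385.4, -271.7,   66.3,   65.5,   11.3])}
```

View pics/s4.png

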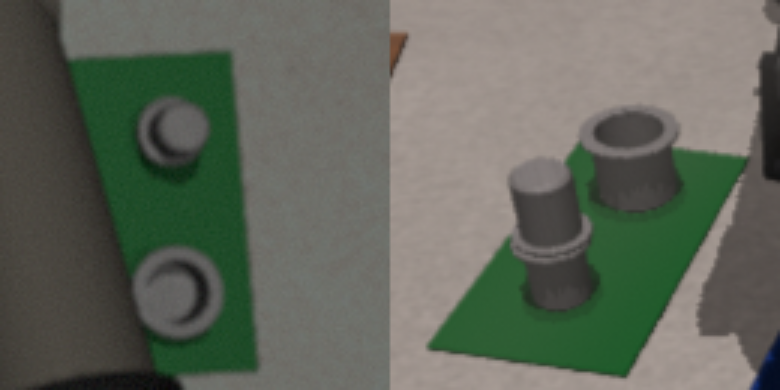

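The small cup sits rim on rim on its pot at crop (545,210), about 3 mm off axis and within tolerance. The large pot hasn't moved. Now the large cup.

```bash
python3 -m inch '-.3 .8 2 .008 8.5;0 0 2 0 8.5;0 0 2 0 8.5;0 0 0 0 8.5;0 0 0 0 8.5' >/dev/null
python3 -c "
from h import *
to(.5845,-.064,.096)"
```

```text
t 25.03 pos [ 0.5786 -0.0746  0.1597] yaw 1.558 tilt -1.0 cm in tool [1.08 0.6  6.37] turn -0.013 w 0.0853 F 0.0 [-0.4  0.9  1. ]
```

```bash
python3 -m inch '.5 .3 0 -.013 8.5;.5 .3 0 0 8.5;0 0 0 0 8.5;0 0 0 0 8.5;0 0 0 0 8.5' >/dev/null
python3 -c "
from h import *
to(.5845,-.064,.096)"
```

```text
t 25.45 pos [ 0.5863 -0.0623  0.1615] yaw 1.575 tilt -1.0 cm in tool [-0.17 -0.19  6.55] turn 0.004 w 0.0849 F 0.0 [-0.3 -0.7 -1. ]
```

```bash
python3 -m inch '-.15 -.2 2 0 8.5;0 0 2 0 8.5;0 0 2 0 8.5;0 0 .5 0 8.5;0 0 0 0 8.5' |grep -E "eef|t_force"
python3 -m inch '0 0 0 0 4;0 0 0 0 4;0 0 0 0 4;0 0 0 0 4;0 0 0 0 4' >/dev/null
python3 -m inch '0 0 0 0 4;0 0 0 0 4;0 0 0 0 4;0 0 0 0 4;0 0 0 0 4' >/dev/null
python3 -c "
from h import *
to(.5845,-.064,.096)"
python3 -m inch '0 0 -1 0 4;0 0 -2.5 0 4;0 0 -2.5 0 4;0 0 -2.5 0 4;0 0 -1.5 0 4' >/dev/null
python3 -m inch '0 0 0 0 4;0 0 0 0 4;0 0 0 0 4;0 0 0 0 4;0 0 0 0 4' >/dev/null
python3 -c "
from h import *
to(.387,-.2700,.15)"
```

```text
eef_pos: [0.5825, -0.0644, 0.0941]
wrist_force: [0.1, -0.2, 0.1]
t 26.7 pos [ 0.5854 -0.064   0.0977] yaw 1.574 tilt -1.0 cm in tool [-0.   -0.09  0.17] turn 0.003 w 0.0515 F 64.2 [ 0.3 -0.   5.4]
t 27.53 pos [ 0.5829 -0.0642  0.1939] yaw 1.574 tilt -1.0 cm in tool [-20.52 -19.64   4.46] turn 0.003 w 0.0519 F 63.6 [-0.8  0.1 -1.3]
```

```bash
python3 -m inch '-1.5 -1.5 0 0 4;-2.5 -2.4 0 0 4;-2.5 -2.4 0 0 4;-2.5 -2.4 0 0 4;-2.5 -2.4 0 0 4' >/dev/null
python3 -m inch '-2.5 -2.4 0 0 4;-2.5 -2.4 0 0 4;-2 -2 0 0 4;-1.5 -1.5 0 0 4;-.3 -.3 0 0 4' >/dev/null
python3 -m inch '0 0 1.5 0 4;0 0 1 0 4;0 0 0 0 4;0 0 0 0 4;0 0 0 0 4' >/dev/null
python3 -c "
from h import *
to(.386,-.2706,.1487)"
```

```text
t 28.78 pos [ 0.3883 -0.2669  0.1707] yaw 1.576 tilt -1.0 cm in tool [-0.37 -0.23  2.2 ] turn 0.005 w 0.0515 F 63.5 [-0.3  0.1 -0.6]
```

```bash
python3 -m inch '-.3 -.2 .7 0 4;0 0 .3 0 4;0 0 0 0 4;0 0 0 0 4;0 0 0 0 4' >/dev/null
python3 -m inch '0 0 0 0 4;0 0 0 0 4;0 0 0 0 4;0 0 0 0 4;0 0 0 0 4' >/dev/null
python3 -c "
from h import *
to(.386,-.2706,.1487)
f=grab('scene');cv2.imwrite('pics/s5.png',cv2.resize(f['frame'][90:220,140:270],None,fx=4,fy=4))"
```

```text
t 29.62 pos [ 0.3856 -0.2707  0.1608] yaw 1.574 tilt -1.0 cm in tool [0.01 0.04 1.21] turn 0.003 w 0.0512 F 63.5 [-0.3 -0.2 -0.4]
```

View pics/s5.png

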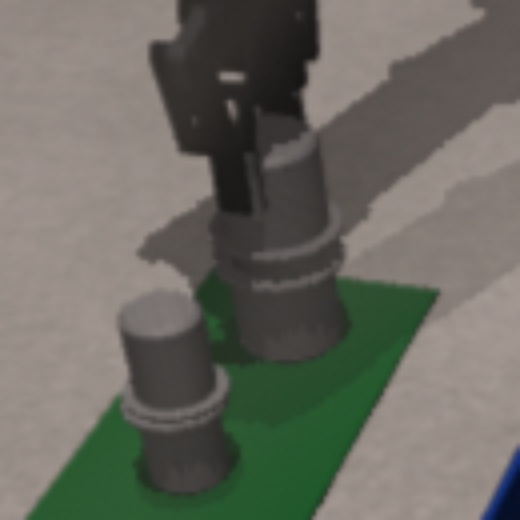

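The scene view shows the large cup's flange (crop, centre about x=275) right above the large pot's rim (centre about x=280), which matches the lean of the view. Lowering it now.

```bash
python3 -m inch '0 0 .4 0 4;0 0 .4 0 4;0 0 .2 0 4;0 0 0 0 4;0 0 0 0 4' | grep -E "eef|t_force"
python3 -m inch '0 0 .1 0 4;0 0 0 0 4;0 0 0 0 4;0 0 0 0 4;0 0 0 0 4' | grep -E "eef|t_force"
python3 -m inch '0 0 .1 0 4;0 0 0 0 4;0 0 0 0 4;0 0 0 0 4;0 0 0 0 4' | grep -E "eef|t_force"
```

```text
eef_pos: [0.3854, -0.2706, 0.1503]
wrist_force: [0.7, -1.0, -1.8]
eef_pos: [0.3856, -0.2708, 0.1498]
wrist_force: [-0.3, -0.4, -1.9]
eef_pos: [0.3856, -0.2707, 0.1487]
wrist_force: [0.1, 0.0, -2.4]
```

```bash
python3 -m inch '0 0 .1 0 4;0 0 0 0 4;0 0 0 0 4;0 0 0 0 4;0 0 0 0 4' | grep -E "eef|t_force"
python3 -m inch '0 0 .1 0 4;0 0 0 0 4;0 0 0 0 4;0 0 0 0 4;0 0 0 0 4' | grep -E "eef|t_force"
```

```text
eef_pos: [0.3857, -0.2708, 0.1486]
wrist_force: [-1.8, 0.9, 5.6]
eef_pos: [0.3858, -0.2707, 0.1486]
wrist_force: [-3.9, 2.8, 13.3]
```

Contact. I'll release, retreat and check.

```bash
python3 -m inch '0 0 -.1 0 5.5;0 0 0 0 6;0 0 0 0 6.5;0 0 0 0 7;0 0 0 0 8' | grep -E "eef|t_force"
python3 -m inch '0 0 0 0 8.5;0 0 0 0 8.5;0 0 -1 0 8.5;0 0 -2 0 8.5;0 0 -2 0 8.5' | grep -E "eef|t_force"
python3 -m inch '0 0 -2.5 0 8.5;0 0 -3 0 8.5;3 1 0 0 8.5;3.5 1 0 0 8.5;3.5 1 0 0 8.5' >/dev/null
python3 -m inch '3.5 0 0 0 8.5;3.5 0 0 0 8.5;3.5 0 0 0 8.5;3.5 0 0 0 8.5;3.5 0 0 0 8.5' >/dev/null
python3 -m inch '3.5 0 0 0 8.5;3.5 0 0 0 8.5;3.5 0 0 0 8.5;3 0 0 0 8.5;0 0 0 0 8.5' >/dev/null
python3 -m inch '0 0 0 0 8.5;0 0 0 0 8.5;0 0 0 0 8.5;0 0 0 0 8.5;0 0 0 0 8.5' >/dev/null
python3 -c "
from m import *
to(.4543,.2835,.166)
f=grab('top');W=cloud(f);print(top_blob(W,(425,475,240,285),.08,.11));print(top_blob(W,(425,475,290,340),.09,.12))
g=f['frame'][220:350,390:520];
f=grab('scene');h=f['frame'][110:240,130:260];cv2.imwrite('pics/s6.png',cv2.resize(np.hstack([g,h]),None,fx=3,fy=3))"
```

```text
eef_pos: [0.3854, -0.2707, 0.1475]
wrist_force: [-0.4, 0.1, 0.5]
eef_pos: [0.3851, -0.2703, 0.1983]
wrist_force: [0.9, 0.8, -0.0]
t 34.25 pos [0.4145 0.1381 0.2527] yaw 1.571 tilt -1.0 cm in tool [14.55  3.98  8.66] turn 0.0 w 0.0849 F 0.0 [-0.8 -0.3 -0.3]
{'n': 252, 'z': 0.0949, 'mean': array([ 0.5031, -0.2718]), 'circ': array([ 0.5035, -0.2729,  0.0181]), 'rect': array([ 503.7, -273.1,   37.1,   36.7,    3.5])}
{'n': 521, 'z': 0.1069, 'mean': array([ 0.383 , -0.2688]), 'circ': array([ 0.3831, -0.2698,  0.026 ]), 'rect': array([ 383.3, -270.2,   52.5,   51.4,   88.6])}
```

View pics/s6.png

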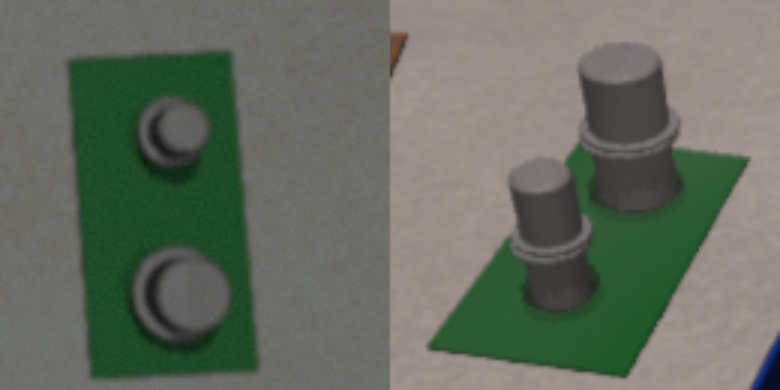

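Both cups stand squarely on their pots, at crop (545,210) and (628,125). Next, the jar goes back.

```bash
python3 -m inch '3 .8 0 0 8.5;3 .8 0 0 8.5;3 .8 0 0 8.5;3 .8 0 0 8.5;2.5 .8 0 0 8.5' >/dev/null
python3 -m inch '0 0 0 0 8.5;0 0 0 0 8.5;0 0 0 0 8.5;0 0 0 0 8.5;0 0 0 0 8.5' >/dev/null
python3 -c "
from m import *
to(.4543,.2835,.166)"
```

```text
t 35.18 pos [0.4542 0.2828 0.2526] yaw 1.571 tilt -1.0 cm in tool [0.08 0.01 8.66] turn 0.001 w 0.0849 F 0.0 [ 0.3  0.5 -0.4]
```

```bash
python3 -m inch '0 0 2.5 0 8.5;0 0 2.5 0 8.5;0 0 2.2 0 8.5;0 0 1.2 0 8.5;0 0 .2 0 8.5' >/dev/null
python3 -m inch '0 0 0 0 4;0 0 0 0 4;0 0 0 0 4;0 0 0 0 4;0 0 0 0 4' >/dev/null
python3 -m inch '0 0 0 0 4;0 0 0 0 4;0 0 0 0 4;0 0 0 0 4;0 0 0 0 4' >/dev/null
python3 -c "
from m import *
to(.509,-.0597,.168)"
python3 -m inch '0 0 -1 0 4;0 0 -2.5 0 4;0 0 -2.5 0 4;0 0 -2.5 0 4;0 0 -1 0 4' >/dev/null
python3 -m inch '-1.5 .2 0 0 4;-3 .5 0 0 4;-3 .5 0 0 4;-3 .5 0 0 4;-3 .5 0 0 4' >/dev/null
python3 -m inch '-3 .5 0 0 4;-3 .5 0 0 4;-3 .5 0 0 4;-3 .5 0 0 4;-3 .5 0 0 4' >/dev/null
python3 -m inch '-3 .5 0 0 4;-2 .2 0 0 4;-.7 0 0 0 4;0 0 0 0 4;0 0 0 0 4' >/dev/null
python3 -c "
from m import *
to(.509,-.0597,.168)"
```

```text
t 36.43 pos [0.455  0.2854 0.1686] yaw 1.574 tilt -1.0 cm in tool [-3.453e+01  5.300e+00  1.000e-02] turn 0.003 w 0.0569 F 64.4 [-0.1  0.8  5.9]
t 38.1 pos [ 0.5083 -0.056   0.2613] yaw 1.575 tilt -1.0 cm in tool [-0.39  0.08  9.33] turn 0.004 w 0.0568 F 64.3 [-0.5  0.7 -1.6]
```

```bash
python3 -m inch '-.1 0 2 0 4;0 0 2 0 4;0 0 2 0 4;0 0 1.7 0 4;0 0 .7 0 4' >/dev/null
python3 -m inch '0 0 .2 0 4;0 0 0 0 4;0 0 0 0 4;0 0 0 0 4;0 0 0 0 4' | grep -E "eef|t_force"
python3 -m inch '0 0 .15 0 4;0 0 0 0 4;0 0 0 0 4;0 0 0 0 4;0 0 0 0 4' | grep -E "eef|t_force"
```

```text
eef_pos: [0.5096, -0.0582, 0.1768]
wrist_force: [-0.2, 0.2, -1.7]
eef_pos: [0.5089, -0.0584, 0.1742]
wrist_force: [-0.3, 0.3, -2.1]
```

```bash
python3 -m inch '.15 0 .15 0 4;0 0 0 0 4;0 0 0 0 4;0 0 0 0 4;0 0 0 0 4' | grep -E "eef|t_force"
python3 -m inch '0 0 .15 0 4;0 0 0 0 4;0 0 0 0 4;0 0 0 0 4;0 0 0 0 4' | grep -E "eef|t_force"
python3 -m inch '0 0 .1 0 4;0 0 0 0 4;0 0 0 0 4;0 0 0 0 4;0 0 0 0 4' | grep -E "eef|t_force"
```

```text
eef_pos: [0.5089, -0.0569, 0.1727]
wrist_force: [-1.0, 1.0, -2.5]
eef_pos: [0.5089, -0.0569, 0.1712]
wrist_force: [-0.1, 0.1, -0.9]
eef_pos: [0.5091, -0.0568, 0.1706]
wrist_force: [-0.4, -1.1, 0.9]
```

Contact. I'll release, then go to the canister (TCP about .575, .283).

```bash
python3 -m inch '0 0 .05 0 8.5;0 0 0 0 8.5;0 0 0 0 8.5;0 0 0 0 8.5;0 0 0 0 8.5' >/dev/null
python3 -m inch '0 0 -1.5 0 8.5;0 0 -2.5 0 8.5;0 0 -2.5 0 8.5;0 0 -2 0 8.5;0 0 -1 0 8.5' >/dev/null
python3 -m inch '3.4 .66 0 0 8.5;3.4 .66 0 0 8.5;3.4 .66 0 0 8.5;3.4 .66 0 0 8.5;3.4 .66 0 0 8.5' >/dev/null
python3 -m inch '3.4 .66 0 0 8.5;3.4 .66 0 0 8.5;3.4 .66 0 0 8.5;3.4 .66 0 0 8.5;3.4 .66 0 0 8.5' >/dev/null
python3 -m inch '0 0 0 0 8.5;0 0 0 0 8.5;0 0 0 0 8.5;0 0 0 0 8.5;0 0 0 0 8.5' >/dev/null
python3 -c "
from m import *
to(.575,.284,.158)
f=grab('top');W=cloud(f);print(top_blob(W,(336,373,243,282),.12,.15))"
```

```text
t 42.68 pos [0.5745 0.2812 0.2645] yaw 1.571 tilt -1.0 cm in tool [ 0.29  0.04 10.65] turn 0.0 w 0.0849 F 0.0 [-0.3  0.7 -0.6]
{'n': 593, 'z': 0.1432, 'mean': array([ 0.5067, -0.0578]), 'circ': array([ 0.5071, -0.0581,  0.028 ]), 'rect': array([507.2, -57.9,  55.4,  56.7,  42.8])}
```

```bash
python3 -m inch '.25 0 2.5 0 8.5;0 0 2.5 0 8.5;0 0 2.5 0 8.5;0 0 2.1 0 8.5;0 0 1 0 8.5' >/dev/null
python3 -m inch '0 0 0 0 4;0 0 0 0 4;0 0 0 0 4;0 0 0 0 4;0 0 0 0 4' >/dev/null
python3 -m inch '0 0 0 0 4;0 0 0 0 4;0 0 0 0 4;0 0 0 0 4;0 0 0 0 4' >/dev/null
python3 -c "
from m import *
to(.516,.0275,.16)"
python3 -m inch '0 0 -1 0 4;0 0 -2.5 0 4;0 0 -2.5 0 4;0 0 -2.5 0 4;0 0 -1.5 0 4' >/dev/null
python3 -m inch '-1.5 -.4 0 0 4;-2.6 -.6 0 0 4;-2.6 -.6 0 0 4;-2.6 -.6 0 0 4;-2.6 -.6 0 0 4' >/dev/null
python3 -m inch '-2.6 -.6 0 0 4;-2.6 -.6 0 0 4;-2.6 -.6 0 0 4;-2.6 -.6 0 0 4;-2 -.6 0 0 4' >/dev/null
python3 -m inch '-1 -.3 0 0 4;-.3 0 0 0 4;0 0 0 0 4;0 0 0 0 4;0 0 0 0 4' >/dev/null
python3 -c "
from m import *
to(.516,.0275,.16)"
```

```text
t 43.98 pos [0.5748 0.2863 0.1605] yaw 1.573 tilt -1.0 cm in tool [-25.87  -5.95  -0.  ] turn 0.003 w 0.0559 F 63.8 [ 0.5 -0.7  5.7]
t 45.65 pos [0.5137 0.032  0.2589] yaw 1.577 tilt -1.0 cm in tool [-0.47  0.22  9.89] turn 0.006 w 0.0557 F 63.7 [ 0.4  0.  -3.3]
```

```bash
python3 -m inch '-.15 .2 2 0 4;0 0 2 0 4;0 0 2 0 4;0 0 1.7 0 4;0 0 .8 0 4' >/dev/null
python3 -m inch '0 0 .3 0 4;0 0 0 0 4;0 0 0 0 4;0 0 0 0 4;0 0 0 0 4' | grep -E "eef|t_force"
python3 -m inch '0 0 .1 0 4;0 0 0 0 4;0 0 0 0 4;0 0 0 0 4;0 0 0 0 4' | grep -E "eef|t_force"
```

```text
eef_pos: [0.5164, 0.0285, 0.1718]
wrist_force: [0.2, 0.4, -3.5]
eef_pos: [0.5156, 0.0281, 0.1697]
wrist_force: [0.6, 0.5, -3.4]
```

```bash
python3 -m inch '0 0 .3 0 4;0 0 .2 0 4;0 0 0 0 4;0 0 0 0 4;0 0 0 0 4' | grep -E "eef|t_force"
python3 -m inch '0 0 .15 0 4;0 0 0 0 4;0 0 0 0 4;0 0 0 0 4;0 0 0 0 4' | grep -E "eef|t_force"
python3 -m inch '0 0 .1 0 4;0 0 0 0 4;0 0 0 0 4;0 0 0 0 4;0 0 0 0 4' | grep -E "eef|t_force"
```

```text
eef_pos: [0.5156, 0.0282, 0.1646]
wrist_force: [0.1, -0.7, -2.9]
eef_pos: [0.5157, 0.0282, 0.1632]
wrist_force: [-0.1, 0.3, -3.2]
eef_pos: [0.5158, 0.0282, 0.1624]
wrist_force: [-0.1, 0.1, -1.8]
```

```bash
python3 -m inch '0 0 .1 0 4;0 0 0 0 4;0 0 0 0 4;0 0 0 0 8.5;0 0 0 0 8.5' | grep -E "eef|t_force"
python3 -m inch '0 0 0 0 8.5;0 0 0 0 8.5;0 0 0 0 8.5;0 0 0 0 8.5;0 0 0 0 8.5' >/dev/null
python3 -m inch '0 0 -1.5 0 8.5;0 0 -2.5 0 8.5;0 0 -2.5 0 8.5;0 0 -2.5 0 8.5;0 0 -2.5 0 8.5' >/dev/null
python3 -m inch '3.4 -2 0 0 8.5;3.4 -2 0 0 8.5;3.4 -2 0 0 8.5;3.4 -2 0 0 8.5;3.4 -2 0 0 8.5' >/dev/null
python3 -m inch '3 -1 0 0 8.5;3 0 0 0 8.5;0 0 0 0 8.5;0 0 0 0 8.5;0 0 0 0 8.5' >/dev/null
cat > m2.py <<'E'
from m import *
to(0,0,0)
f=grab('top');W=cloud(f);cv2.imwrite('pics/t9.png',f['frame'])
R={"can":((290,335,238,282),.11,.1385),"jar":((336,373,243,282),.12,.15),"cs":((425,475,240,285),.08,.11),"cl":((425,475,290,340),.09,.12)}
for k,(r,a,b) in R.items(): print(k,top_blob(W,r,a,b))
E
python3 m2.py
```

```text
eef_pos: [0.516, 0.0283, 0.1615]
wrist_force: [0.8, -0.2, 0.3]
t 50.23 pos [0.4051 0.2572 0.2759] yaw 1.574 tilt -1.0 cm in tool [-25.57 -40.58  27.63] turn 0.003 w 0.0851 F 0.0 [ 0.4 -0.5 -0. ]
can {'n': 679, 'z': 0.1329, 'mean': array([0.5136, 0.0274]), 'circ': array([0.5143, 0.0275, 0.0304]), 'rect': array([514.9,  27.3,  56.3,  55.9,   2.9])}
jar {'n': 588, 'z': 0.1433, 'mean': array([ 0.5066, -0.0578]), 'circ': array([ 0.5072, -0.0581,  0.028 ]), 'rect': array([507.2, -58. ,  55.4,  57.3,  41. ])}
cs {'n': 248, 'z': 0.0951, 'mean': array([ 0.5033, -0.272 ]), 'circ': array([ 0.5035, -0.273 ,  0.018 ]), 'rect': array([ 503.6, -272.8,   36.8,   36.2,   60.1])}
cl {'n': 519, 'z': 0.1069, 'mean': array([ 0.3829, -0.2687]), 'circ': array([ 0.3831, -0.2698,  0.026 ]), 'rect': array([ 383.3, -269.8,   53.2,   51.4,   88.3])}
```

View pics/t9.png

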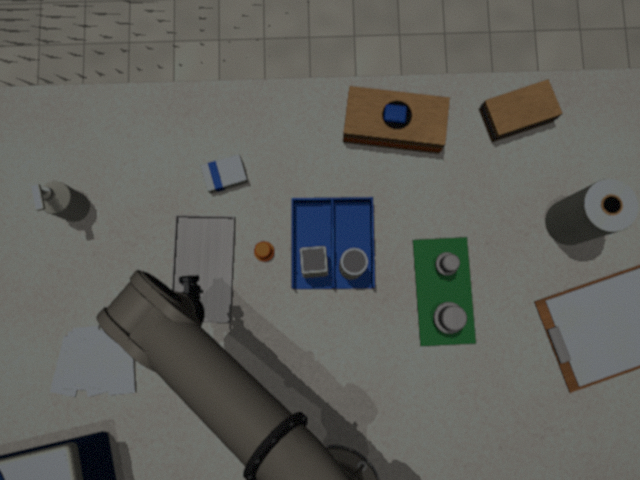

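The containers are back at (314,262) and (354,262), within 2 mm of where they started. Both cups are on their pots at (448,264) and (451,318), and the carton is untouched at (228,173). Handing in.

```bash
python3 -c "
from bench import manip
print(manip.sign_off())"
```

```text
the job is handed in; nothing more can be done
None
```

The job is handed in, with no verdict returned: both cups stand mouth-down on their own pots (about 2 mm off axis for the large, 3 mm for the small), both containers are back within about 2 mm of their start spots, and the carton was not touched.

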